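Take the left-hand nut off the slide spinner

TASK

Unscrew the hexagonal cap nut from the slide spinner's spindle and set it down gently, upright with its open end down, inside the flat steel tray. Its thread is left-handed, so it comes loose clockwise (seen from above); let it rise as it turns, never force it against the thread or pull it before it is free, and leave the cup, bottle and jar where they stand.

Things in the scene. Friction and masses are not known exactly. Their poses are not given: they have to be found in the camera images.
- nut: Loose dark steel hexagonal cap nut, 42 mm across flats, 48 across corners, 44 tall, about 0.2 kg. Origin: centre of its open underside; z up its axis, x square to one flat (flats every 60 degrees). Lower 22 mm hollow, with two hidden lugs that run under the spindle's two thread ridges. Clockwise from above (yaw decreasing) unscrews it; anticlockwise it meets a hard stop within 0.9 rad.
- nut_top (a point): Centre of the nut's flat closed top, 44 mm above its underside. A sprung washer below presses the seated nut up with 6 to 9 N, so it turns with some friction (0.1 to 0.3 N m). Between grasps it stays where it is left. Let the gripper follow its rise by feel, with an upward pull of a few newtons at most.
- spinner: Slide spinner, fixed: white round housing 140 mm in diameter, 53 tall, small control panel on its -x side, flat locked aluminium rotor plate (110 mm in diameter, top at 63 mm), threaded spindle in its centre. Origin: centre of its underside, on the spindle's axis; z up. The nut's underside starts at 69 mm, on the washer.
- spindle_top (a point): Centre of the spindle's top, 89 mm above the spinner's underside. The nut first turns level, by an amount that differs each time (0.1 to 1.0 rad, not visible), then rises 4 to 5 mm per radian and comes free after 1.8 to 2.8 rad in all, in two or more grasps. Then it lifts straight up: its underside clears the spindle's top 20 mm above where it started.
- tray: Flat open stainless tray, fixed, 110 x 100 mm outside (long side along its x axis), walls 3 mm thick and 18 mm tall, floor 3 mm thick. Origin: centre of its underside; z up.
- sample_cup: White sample cup with a wide lid, 58 mm in diameter, 61 mm tall, a bystander. Origin: centre of its underside.
- bottle_amber: Brown dropper bottle, 33 mm in diameter, 111 mm tall, a bystander. Origin: centre of its underside.
- stain_jar: Round stain jar with a black lid, 55 mm in diameter, 84 mm tall, a bystander. Origin: centre of its underside.
Things that resemble listed ones, but are neither listed nor needed, are in the scene too. Of the things that look like the nut, the smallest one is meant.

How it is judged:
By the outcome, as a careful person would: the job done as asked, in the order asked, and still so for the second after the job is handed in, with the robot touching nothing.
It also fails if it takes over 72 s, if anything falls off the work surface, if the arm or the gripper's body presses on something with over 40 N, if the wrist force passes 120 N, or if a joint passes its speed limit or range.

ROBOT

A 7-joint arm with a two-finger parallel gripper is mounted at the origin on a cart in front of the work surface, level with it; the furniture and walls round the work are solid. World frame = base frame: x ahead of the robot, y to its left, z up, the work surface at z = 0. Lengths are in m, angles in degrees, forces in N, time in s.
With the tool pointing down it reaches from about 0.4 to 0.85 m from the base axis. Payload 4.4 kg.
Tool frame: the origin (TCP) lies midway between the tips of the shut fingers; the grasp point (between the pads) lies 19 mm behind it; z points along the fingers, y is the line along which they close (so a half turn about z gives the same grasp; the last joint's range is limited). The gripper opens to 94 mm and grips with 3 to 60 N. Pads are 16 mm wide; open, the fingers measure 119 mm over their backs; the gripper's body (75 mm by 177 mm) begins 78 mm behind the grasp point.
Start: joints at [61.261, 36.005, 2.206, 86.941, -1.547, 57.084, -1.146], TCP at [0.274, -0.589, 0.205] pointing down, gripper open.
Joint ranges: [-175.42, 175.42], [-21.48, 121.26], [-71.46, 75.88], [10.55, 141.38], [-63.04, 243.04], [13.31, 113.54], [-168.57, 168.57]. Speed limits (degrees/s): [147.25, 147.25, 180, 180, 180, 180, 180].

INTERFACE

Orientations are given as a 3x3 rotation matrix whose columns are the frame's x, y, z axes.
In Python, from station import * gives the robot as it stands. The module is installed in compiled form; this text tells all that it offers.
- The arm moves only by the tool drive_tool, never from a script. Its argument "increments" is a list of rows, each a list of 7 numbers: the shift along the world's x, y, z in m, then the turn, a rotation vector about the world's x, y, z in degrees, then the opening in per cent of the stroke, from 0 (shut) to 100 (fully open). A call has 1 to 5 rows; each row shifts and turns the commanded pose from where the row before left it; what a row does not reach is not made up. A row lasts 1/8 s, in which the tool goes at most 62.5 mm and 10.7 degrees, less where a joint would pass 70% of its speed; a pose out of reach is approached as far as the arm can. A call is refused whole if a number of a shift passes 0.0625 or a number of a turn 10.7, either way. A call with a gripper value outside its range is refused whole. The fingers move at their own pace and stop on an object; "squeeze" is the grip in N (left out, the last holds). Time passes only in rows, so rows that do not move let the fingers close. It gives the time, the measured TCP pose, the force, the opening and the grip force at its end, in the units of the state.
- observe(): the state, without advancing time (a new reading comes with each control period).
- read_camera(name): name is "scene" or "top" or "wrist"; returns a dict with "color" (400x640x3 uint8, red, green, blue), "range_z" (400x640 float32, m along the optical axis (not along the pixel's ray), 0 where there is no reading), "mtx" (3x3 intrinsics, pixels), "D" ([k1, k2, p1, p2, k3] as OpenCV has them; the pictures are not rectified), "world_from_camera" (4x4, takes a point from camera to world coordinates). Camera axes: x right, y up, looking along -z (the intrinsics and any distortion apply to the point x, -y, -z); pixel columns grow to the right and rows downward; lengths in m; the calibration is good to about 2 mm. A picture is of the moment at which its call begins.
- finish_job(): hands the job in; it is judged then, once.
The state is a dict: "clock": time; "q": joint angles; "qd": joint speeds; "effort": joint torques, N m; "eef_pos": TCP position; "tool_rot": TCP orientation; "contact_force": force on the tool from outside, world axes, zero at the start; "ft_torque": the same for the moment, N m; "finger_gap": opening from 0.0 (shut) to 1.0 (fully open); "gripper_force": force on a finger pad.
Only numpy, scipy, OpenCV 4.12 (cv2) and the standard library are available. Lean on these libraries where they do the work, as an engineer would, in place of code of your own. Each camera call takes 0.05 s, during which the arm holds its last target. There are 200 camera calls.

## Working session

There is one attempt and no reset: what is moved stays moved. The work goes in short steps, Python scripts to look and compute and a tool call to move; the robot and the scene stay as the last step left them, time stands still between calls to the robot, and variables do not carry over. Pictures are saved under pics/ and viewed, at most 10 in all, crops included, and the job is handed in when it is done.

Besides the shell and the picture viewer there is one more tool, called after "Call:" in YAML: its name, and indented under it one key for each argument. drive_tool: Moves the arm, as the interface text tells. Its arguments: {"type":"object","properties":{"increments":{"type":"array"},"squeeze":{"type":"number"}},"required":["increments"]}

```bash
mkdir -p pics; cat > h.py <<'E'
from station import *
import numpy as np, cv2
def shot(n,f):
    c=read_camera(n); cv2.imwrite(f'pics/{f}.png',c['color'][:,:,::-1]); np.savez(f'pics/{f}.npz',**c); return c
def ray(c,u,v):
    p=cv2.undistortPoints(np.array([[[u,v]]],float),c['mtx'],c['D'])[0,0]
    T=c['world_from_camera']; return T[:3,3],T[:3,:3]@np.array([p[0],-p[1],-1.])
def onplane(c,u,v,z):
    o,d=ray(c,u,v); return o+d*(z-o[2])/d[2]
def cloud(c):
    h,w=c['range_z'].shape; g=np.mgrid[0:h,0:w]; uv=np.stack([g[1],g[0]],-1).reshape(-1,1,2).astype(float)
    p=cv2.undistortPoints(uv,c['mtx'],c['D'])[:,0]; r=c['range_z'].reshape(-1,1)
    P=np.hstack([p[:,:1]*r,-p[:,1:]*r,-r]); T=c['world_from_camera']
    P=P@T[:3,:3].T+T[:3,3]; P[r[:,0]==0]=np.nan; return P.reshape(h,w,3)
E
python3 - <<'E'
from h import *
a=shot('top','top0'); b=shot('scene','scene0')
s=observe();print(s['clock'],s['eef_pos'],s['tool_rot'],s['contact_force'],s['finger_gap'])
print(a['world_from_camera'],b['world_from_camera'])
cv2.imwrite('pics/both0.png',cv2.resize(np.vstack([a['color'],b['color']])[:,:,::-1],(480,600)))
E
```

```text
0.1 [ 0.27416095 -0.58871526  0.20468376] [[ 9.06541832e-01  4.22115382e-01 -7.14511129e-04]
 [ 4.22115986e-01 -9.06540634e-01  1.47445921e-03]
 [-2.53414597e-05 -1.63826552e-03 -9.99998658e-01]] [ 0.00039784  0.23940841 -0.23706743] 1.0016785770737657
[[-0.01822944  0.99799291 -0.06064517  0.46960071]
 [-0.99954194 -0.0196561  -0.02301177 -0.27589544]
 [-0.02415763  0.0601979   0.99789409  0.97067345]
 [ 0.          0.          0.          1.        ]] [[-0.94621224 -0.14089072  0.29125969  0.83716469]
 [ 0.32321112 -0.3706242   0.87073088  0.65718749]
 [-0.01473001  0.91803459  0.3962266   0.49884766]
 [ 0.          0.          0.          1.        ]]
```

View pics/top0.png

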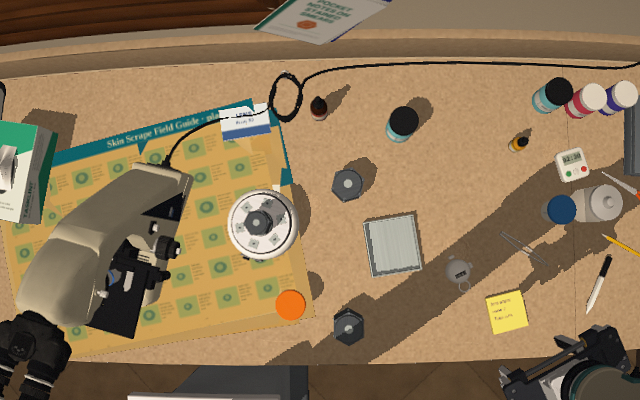

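View pics/scene0.png

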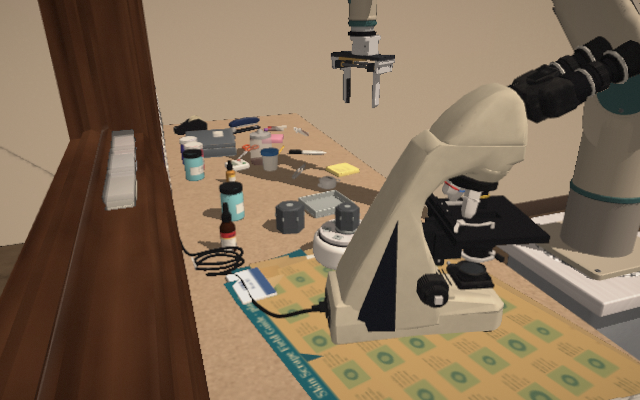

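The top view shows the spinner with its nut at about (262,222), the tray at (393,244), and bigger hex decoys at (347,184) and (348,327). The microscope stands to the left. The scene view shows the nut at (347,215).

```bash
python3 - <<'E'
from h import *
c=dict(np.load('pics/top0.npz')); P=cloud(c); g=cv2.cvtColor(c['color'],cv2.COLOR_RGB2HSV)
for n,(u,v) in dict(nut=(260,221),rotor=(285,240),tray=(393,244),d1=(347,184),d2=(348,327),cup=(290,305),jar=(404,117),stage=(120,290),head=(60,270),knob=(170,250)).items(): print(n,P[v,u].round(3))
# nut top by height band around spinner
x=P[180:270,215:310]; 
m=(x[...,2]>.105)&(x[...,2]<.125)
v,u=np.nonzero(m); print('nut px',len(u),u.mean()+215,v.mean()+180,np.nanmedian(x[m],0))
cn,_=cv2.findContours(m.astype(np.uint8),0,1); k=max(cn,key=cv2.contourArea)
print(cv2.minEnclosingCircle(k),onplane(c,u.mean()+215,v.mean()+180,.113))
m=(x[...,2]>.055)&(x[...,2]<.07); k=max(cv2.findContours(m.astype(np.uint8),0,1)[0],key=cv2.contourArea); (a,b),r=cv2.minEnclosingCircle(k); print('rotor',a+215,b+180,r,onplane(c,a+215,b+180,.063))
m=(x[...,2]>.04)&(x[...,2]<.07); k=max(cv2.findContours(m.astype(np.uint8),0,1)[0],key=cv2.contourArea); (a,b),r=cv2.minEnclosingCircle(k); print('housing',a+215,b+180,r,onplane(c,a+215,b+180,.053))
# tall things near spinner
d=np.hypot(P[...,0]-P[221,260,0],P[...,1]-P[221,260,1])
for lo,hi in ((.13,.18),(.18,.3),(.3,.6)):
  m=(P[...,2]>lo)&(P[...,2]<hi)&(d<.35); 
  if m.any():
    Q=P[m]; i=np.argsort(d[m])[:1]; print(lo,hi,m.sum(),Q[i].round(3),d[m].min().round(3),Q.min(0).round(3),Q.max(0).round(3))
# tray
x=P[200:290,350:435]; m=(x[...,2]>.012)&(x[...,2]<.03); k=np.argwhere(m)
r=cv2.minAreaRect((k[:,::-1]+[350,200]).astype(np.float32)); print(r)
bx=cv2.boxPoints(r); print(np.array([onplane(c,*p,.018) for p in bx]).round(4), onplane(c,*r[0],.018))
cv2.imwrite('pics/crop0.png',cv2.resize(c['color'][175:275,205:325,::-1],(720,600),interpolation=cv2.INTER_CUBIC))
E
```

```text
nut [ 0.503 -0.146  0.112]
rotor [ 0.469 -0.185  0.054]
tray [ 0.457 -0.394  0.005]
d1 [ 0.572 -0.304  0.058]
d2 [ 0.305 -0.3    0.06 ]
cup [ 0.347 -0.193  0.06 ]
jar [ 0.692 -0.412  0.084]
stage [0.389 0.081 0.186]
head [0.432 0.091 0.355]
knob [0.454 0.016 0.119]
nut px 492 255.9186991869919 222.45731707317074 [ 0.50109793 -0.13920467  0.11232907]
((41.0, 42.5), 13.200478553771973) [ 0.50069319 -0.13923257  0.113     ]
rotor 260.78481674194336 223.2063980102539 30.593168258666992 [ 0.50093576 -0.14045059  0.063     ]
housing 261.218318939209 224.27335357666016 36.24193572998047 [ 0.49924396 -0.13976236  0.053     ]
0.13 0.18 2537 [[0.496 0.025 0.154]] 0.172 [ 0.307 -0.286  0.13 ] [0.827 0.126 0.18 ]
0.18 0.3 11363 [[0.426 0.011 0.193]] 0.175 [ 0.309 -0.288  0.18 ] [0.844 0.148 0.3  ]
0.3 0.6 10538 [[0.477 0.051 0.301]] 0.199 [0.266 0.048 0.3  ] [0.501 0.173 0.414]
((392.1891784667969, 245.6351318359375), (55.895652770996094, 51.45688247680664), 80.53767395019531)
[[ 0.5005 -0.3328  0.018 ]
 [ 0.5151 -0.4329  0.018 ]
 [ 0.4069 -0.4482  0.018 ]
 [ 0.3927 -0.3485  0.018 ]] [ 0.45377488 -0.39040294  0.018     ]
```

View pics/crop0.png

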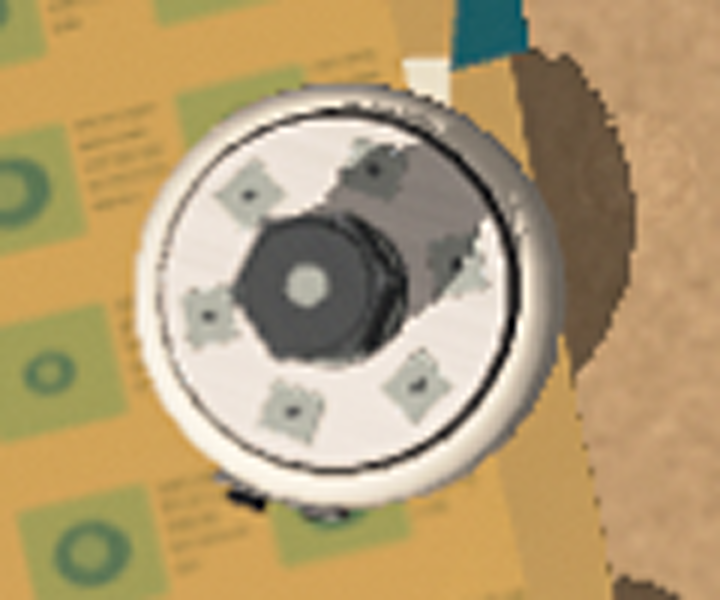

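The crop shows the nut's top dot at crop (306,287) with flats facing image up and down, so the nut yaw is near 0 mod 60°. I'll move above it and look with the wrist camera.

Call:
drive_tool:
  increments:
    - [0.022, 0.045, 0, 0, 0, 0, 100]
    - [0.022, 0.045, 0, 0, 0, 0, 100]
    - [0.022, 0.045, 0, 0, 0, 0, 100]
    - [0.022, 0.045, 0, 0, 0, 0, 100]
    - [0.022, 0.045, 0, 0, 0, 0, 100]

```text
clock: 0.72
eef_pos: [0.3848, -0.3626, 0.2053]
tool_rot: [[0.907, 0.422, -0.0], [0.422, -0.907, 0.0], [-0.0, -0.0, -1.0]]
contact_force: [0.0, -0.1, -0.0]
finger_gap: 1.002
gripper_force: 0.0
```

Call:
drive_tool:
  increments:
    - [0.022, 0.045, 0, 0, 0, 0, 100]
    - [0.022, 0.045, 0, 0, 0, 0, 100]
    - [0.022, 0.045, 0, 0, 0, 0, 100]
    - [0.022, 0.045, 0, 0, 0, 0, 100]
    - [0.022, 0.03, 0, 0, 0, 0, 100]

```text
clock: 1.35
eef_pos: [0.4948, -0.1517, 0.2053]
tool_rot: [[0.906, 0.424, -0.001], [0.424, -0.906, 0.001], [-0.0, -0.001, -1.0]]
contact_force: [0.3, -0.0, 0.6]
finger_gap: 1.0
gripper_force: 0.0
```

```bash
python3 - <<'E'
from h import *
c=shot('wrist','w1'); s=observe();print(s['clock'],s['q'],s['eef_pos'],s['tool_rot'].round(4) if hasattr(s['tool_rot'],'round') else s['tool_rot'],c['world_from_camera'])
E
```

```text
1.4 [ 1.34349489e+01  2.52892327e+01  9.31306175e-02  1.07718278e+02
 -3.93924536e-01  4.68980332e+01 -5.07890215e+01] [ 0.49840758 -0.14683636  0.20534906] [[ 0.9032  0.4293  0.0026]
 [ 0.4293 -0.9032  0.0038]
 [ 0.004  -0.0023 -1.    ]] [[ 4.24835472e-01  8.81095109e-01  2.07812971e-01  5.54425163e-01]
 [-9.05270327e-01  4.13661597e-01  9.67973088e-02 -1.22344694e-01]
 [-6.76610245e-04 -2.29249847e-01  9.73367377e-01  3.85905910e-01]
 [ 0.00000000e+00  0.00000000e+00  0.00000000e+00  1.00000000e+00]]
```

View pics/w1.png

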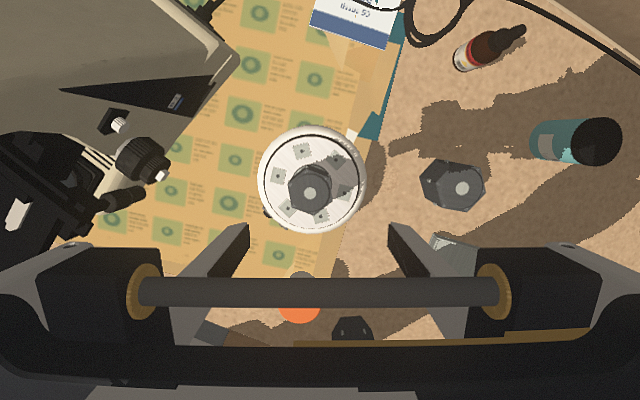

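The wrist view shows the nut at about (310,188) on the spinner, between the two fingers. Next I measure its yaw and centre.

```bash
cat >> h.py <<'E'
def hexfit(c,x0,y0,zt,band=.012,r=.04):
    P=cloud(c); m=(abs(P[...,2]-zt)<band)&(np.hypot(P[...,0]-x0,P[...,1]-y0)<r)
    k=max(cv2.findContours(m.astype(np.uint8),0,1)[0],key=cv2.contourArea)[:,0].astype(float)
    k=cv2.convexHull(k.astype(np.float32))[:,0]
    Q=np.array([onplane(c,*p,zt)[:2] for p in k]); best=None
    for th in np.arange(0,60,.5):
        n=[np.array([np.cos(a),np.sin(a)]) for a in np.radians(th+np.array([0,60,120]))]
        hi=[(Q@v).max() for v in n]; lo=[(Q@v).min() for v in n]
        w=np.array(hi)-lo
        if best is None or w.sum()<best[0]: best=(w.sum(),th,w,np.linalg.lstsq(np.array(n),(np.array(hi)+lo)/2,rcond=None)[0])
    return best,m.sum(),np.nanmedian(P[m],0)
E
python3 - <<'E'
from h import *
c=dict(np.load('pics/w1.npz')); print(hexfit(c,.5,-.14,.113)); P=cloud(c); print(P[188,310])
print(hexfit(dict(np.load('pics/top0.npz')),.5,-.14,.113))
g=c['color'][150:230,270:350]
cv2.imwrite('pics/w1c.png',cv2.resize(g[:,:,::-1],(600,600),interpolation=cv2.INTER_CUBIC))
E
```

```text
((np.float64(0.12864846171769778), np.float64(4.0), array([0.04340661, 0.04310479, 0.04213706]), array([ 0.50138669, -0.13763759])), np.int64(1554), array([ 0.50186141, -0.13739925,  0.11458769]))
[ 0.50466022 -0.13640291  0.11394834]
((np.float64(0.12805601872260547), np.float64(2.5), array([0.04172429, 0.04324399, 0.04308773]), array([ 0.50072272, -0.13969733])), np.int64(498), array([ 0.50109793, -0.13937836,  0.11228941]))
```

View pics/w1c.png

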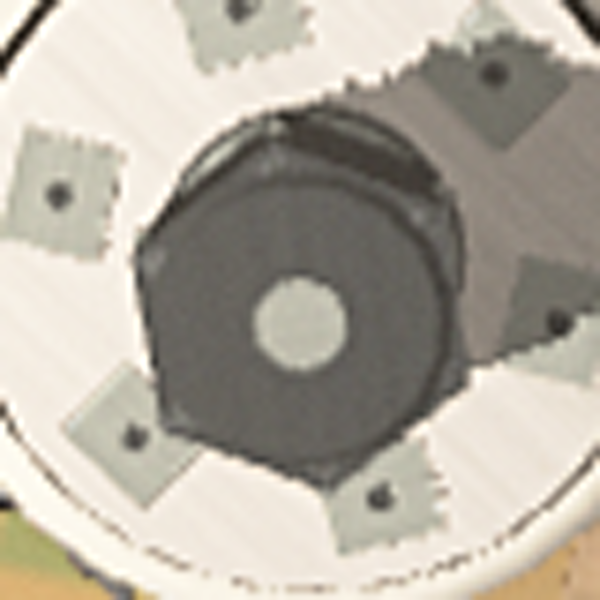

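Call:
drive_tool:
  increments:
    - [0.001, 0.0, 0, 0, 0, 10, 100]
    - [0.001, 0.002, 0, 0, 0, 10, 100]
    - [0, 0, 0, 0, 0, 10, 100]
    - [0, 0, 0, 0, 0, 10, 100]
    - [0, 0, 0, 0, 0, 10, 100]

```text
clock: 2.02
eef_pos: [0.496, -0.1525, 0.2052]
tool_rot: [[0.254, 0.967, -0.001], [0.967, -0.254, 0.0], [-0.0, -0.001, -1.0]]
contact_force: [0.2, -0.0, -0.7]
finger_gap: 0.998
gripper_force: 0.0
```

Call:
drive_tool:
  increments:
    - [0, 0, 0, 0, 0, 10, 100]
    - [0, 0, 0, 0, 0, 8, 100]
    - [0, 0, -0.02, 0, 0, 0, 100]
    - [0, 0, 0, 0, 0, 0, 100]
    - [0, 0, 0, 0, 0, 0, 100]

```text
clock: 2.65
eef_pos: [0.4965, -0.1524, 0.1857]
tool_rot: [[-0.052, 0.999, -0.0], [0.999, 0.052, 0.0], [0.0, -0.0, -1.0]]
contact_force: [-0.1, 0.3, -0.6]
finger_gap: 1.001
gripper_force: 0.0
```

```bash
python3 - <<'E'
from h import *
c=shot('wrist','w2'); s=observe();print(s['clock'],s['q'],s['eef_pos'],np.degrees(np.arctan2(s['tool_rot'][1][1],s['tool_rot'][0][1])),s['tool_rot'],s['contact_force'])
print(hexfit(c,.501,-.138,.113))
E
```

```text
2.7 [ 26.16874275  27.56752454 -17.61137687 108.61744411  11.33376328
  45.4551945    5.41900221] [ 0.49672686 -0.15231959  0.18593925] 2.964725437109367 [[-5.17210183e-02  9.98661382e-01  6.16681355e-04]
 [ 9.98661555e-01  5.17211233e-02 -1.55478770e-04]
 [-1.87166096e-04  6.07814440e-04 -9.99999798e-01]] [-0.39485864  0.4775344  -0.26174997]
((np.float64(0.12938202054983675), np.float64(4.5), array([0.04191671, 0.04373407, 0.04373124]), array([ 0.50044163, -0.13663104])), np.int64(1805), array([ 0.50040504, -0.13606274,  0.11455157]))
```

Call:
drive_tool:
  increments:
    - [0.002, 0.007, -0.01, 0, 0, 1, 100]
    - [0.002, 0.007, -0.02, 0, 0, 0, 100]
    - [0, 0, -0.03, 0, 0, 0, 100]
    - [0, 0, -0.03, 0, 0, 0, 70]
    - [0, 0, -0.015, 0, 0, 0, 65]

```text
clock: 3.32
eef_pos: [0.4997, -0.1375, 0.079]
tool_rot: [[-0.07, 0.998, -0.002], [0.998, 0.07, 0.001], [0.001, -0.002, -1.0]]
contact_force: [-0.4, 0.7, -0.3]
finger_gap: 0.821
gripper_force: 0.0
```

Call:
drive_tool:
  increments:
    - [0, 0, 0, 0, 0, 0, 60]
    - [0, 0, 0, 0, 0, 0, 50]
    - [0, 0, 0, 0, 0, 0, 44]
    - [0, 0, 0, 0, 0, 0, 42]
    - [0, 0, 0, 0, 0, 0, 40]
  squeeze: 5

```text
clock: 3.95
eef_pos: [0.5005, -0.1385, 0.0811]
tool_rot: [[-0.069, 0.998, 0.001], [0.998, 0.069, -0.0], [-0.0, 0.001, -1.0]]
contact_force: [-0.8, -0.1, 4.3]
finger_gap: 0.448
gripper_force: 5.0
```

Call:
drive_tool:
  increments:
    - [0, 0, 0, 0, 0, 0, 30]
    - [0, 0, 0, 0, 0, 0, 30]
  squeeze: 30

```text
clock: 4.2
eef_pos: [0.5005, -0.1385, 0.0809]
tool_rot: [[-0.069, 0.998, 0.0], [0.998, 0.069, -0.0], [-0.0, 0.0, -1.0]]
contact_force: [-0.9, -0.6, 5.1]
finger_gap: 0.446
gripper_force: 30.0
```

Call:
drive_tool:
  increments:
    - [0, 0, 0, 0, 0, -3, 30]
    - [0, 0, 0, 0, 0, -3, 30]

```text
clock: 4.45
eef_pos: [0.5009, -0.1384, 0.0809]
tool_rot: [[0.037, 0.999, 0.001], [0.999, -0.037, -0.0], [-0.0, 0.001, -1.0]]
contact_force: [-0.6, -0.3, 5.4]
finger_gap: 0.444
gripper_force: 30.0
```

```bash
cat >> h.py <<'E'
def st():
    s=observe(); print(round(s['clock'],2),'q',np.round(s['q'],1),'p',np.round(s['eef_pos'],4),'yaw',round(float(np.degrees(np.arctan2(s['tool_rot'][1][1],s['tool_rot'][0][1]))),1),'F',np.round(s['contact_force'],1),'M',np.round(s['ft_torque'],2),s['finger_gap'],s['gripper_force'])
E
python3 -c "
from h import *
st()"
```

```text
4.45 q [ 20.7  36.4 -12.4 114.   14.4  31.   -3.9] p [ 0.5009 -0.1384  0.0809] yaw -2.1 F [-0.6 -0.3  5.4] M [-0.11  0.1   0.05] 0.4435827348672681 30.00014752149582
```

Call:
drive_tool:
  increments:
    - [0, 0, 0.001, 0, 0, -4, 30]
    - [0, 0, 0.0, 0, 0, -4, 30]

```text
clock: 4.7
eef_pos: [0.501, -0.1383, 0.0814]
tool_rot: [[0.176, 0.984, 0.001], [0.984, -0.176, -0.0], [0.0, 0.001, -1.0]]
contact_force: [0.2, -0.4, -0.6]
finger_gap: 0.444
gripper_force: 30.0
```

Call:
drive_tool:
  increments:
    - [0, 0, 0.0, 0, 0, -4, 30]
    - [0, 0, 0.0, 0, 0, -4, 30]

```text
clock: 4.95
eef_pos: [0.501, -0.1382, 0.0813]
tool_rot: [[0.311, 0.95, 0.001], [0.95, -0.311, -0.0], [0.0, 0.001, -1.0]]
contact_force: [0.6, -0.8, -0.4]
finger_gap: 0.446
gripper_force: 30.0
```

Call:
drive_tool:
  increments:
    - [0, 0, 0.0003, 0, 0, -4, 30]
    - [0, 0, 0.0, 0, 0, -4, 30]

```text
clock: 5.2
eef_pos: [0.5011, -0.1382, 0.0815]
tool_rot: [[0.44, 0.898, 0.001], [0.898, -0.44, -0.0], [0.0, 0.001, -1.0]]
contact_force: [1.7, -0.1, -2.8]
finger_gap: 0.443
gripper_force: 30.0
```

Call:
drive_tool:
  increments:
    - [0, 0, 0.0, 0, 0, -4, 30]
    - [0, 0, 0.0, 0, 0, -4, 30]

```text
clock: 5.45
eef_pos: [0.5015, -0.1383, 0.0815]
tool_rot: [[0.561, 0.828, 0.002], [0.828, -0.561, -0.0], [0.001, 0.002, -1.0]]
contact_force: [1.2, -0.7, -2.0]
finger_gap: 0.444
gripper_force: 30.0
```

Call:
drive_tool:
  increments:
    - [0, 0, 0.0, 0, 0, -4, 30]
    - [0, 0, 0.0, 0, 0, -4, 30]

```text
clock: 5.7
eef_pos: [0.5014, -0.1383, 0.0817]
tool_rot: [[0.671, 0.742, 0.002], [0.742, -0.671, -0.0], [0.001, 0.001, -1.0]]
contact_force: [1.9, -0.0, 1.1]
finger_gap: 0.446
gripper_force: 30.0
```

Call:
drive_tool:
  increments:
    - [0, 0, 0.0007, 0, 0, -4, 30]
    - [0, 0, 0.0003, 0, 0, -4, 30]

```text
clock: 5.95
eef_pos: [0.501, -0.1382, 0.0824]
tool_rot: [[0.767, 0.641, 0.001], [0.641, -0.767, -0.0], [0.001, 0.001, -1.0]]
contact_force: [0.3, -0.6, -1.7]
finger_gap: 0.447
gripper_force: 30.0
```

Call:
drive_tool:
  increments:
    - [0, 0, 0.0003, 0, 0, -4, 30]
    - [0, 0, 0.0003, 0, 0, -4, 30]

```text
clock: 6.2
eef_pos: [0.5001, -0.1379, 0.0829]
tool_rot: [[0.849, 0.528, -0.001], [0.528, -0.849, 0.0], [-0.0, -0.001, -1.0]]
contact_force: [-0.1, 0.8, -0.9]
finger_gap: 0.441
gripper_force: 30.0
```

```bash
python3 -c "
from h import *
st()"
```

```text
6.2 q [ 10.3  35.9   3.1 114.2  -3.6  30.  -42.2] p [ 0.5001 -0.1379  0.0829] yaw -58.1 F [-0.1  0.8 -0.9] M [0.01 0.13 0.09] 0.4405112225086276 29.998105466365814
```

Call:
drive_tool:
  increments:
    - [0, 0, 0.0004, 0, 0, -4, 30]
    - [0, 0, 0.0003, 0, 0, -4, 30]
    - [0, 0, 0.0003, 0, 0, -4, 30]

```text
clock: 6.58
eef_pos: [0.5002, -0.1378, 0.0838]
tool_rot: [[0.94, 0.34, -0.001], [0.34, -0.94, 0.0], [-0.001, -0.001, -1.0]]
contact_force: [-0.1, -0.0, -1.4]
finger_gap: 0.446
gripper_force: 30.0
```

Call:
drive_tool:
  increments:
    - [0, 0, 0.0003, 0, 0, -4, 30]
    - [0, 0, 0.0003, 0, 0, -4, 30]
    - [0, 0, 0.0003, 0, 0, -4, 30]

```text
clock: 6.95
eef_pos: [0.5004, -0.1378, 0.0847]
tool_rot: [[0.99, 0.138, -0.0], [0.138, -0.99, 0.0], [-0.0, -0.0, -1.0]]
contact_force: [-0.3, 0.8, -2.7]
finger_gap: 0.446
gripper_force: 30.0
```

Call:
drive_tool:
  increments:
    - [0, 0, 0.0003, 0, 0, -4, 30]
    - [0, 0, 0.0003, 0, 0, -4, 30]
    - [0, 0, 0.0003, 0, 0, -4, 30]

```text
clock: 7.32
eef_pos: [0.5006, -0.1378, 0.0856]
tool_rot: [[0.997, -0.071, -0.0], [-0.071, -0.997, 0.0], [-0.0, -0.0, -1.0]]
contact_force: [0.6, 0.6, -3.0]
finger_gap: 0.441
gripper_force: 30.0
```

Call:
drive_tool:
  increments:
    - [0, 0, 0.0003, 0, 0, -4, 30]
    - [0, 0, 0.0003, 0, 0, -4, 30]
    - [0, 0, 0.0003, 0, 0, -4, 30]

```text
clock: 7.7
eef_pos: [0.5009, -0.1378, 0.0865]
tool_rot: [[0.961, -0.277, 0.0], [-0.277, -0.961, -0.0], [0.0, -0.0, -1.0]]
contact_force: [1.8, 1.0, -3.5]
finger_gap: 0.445
gripper_force: 30.0
```

Call:
drive_tool:
  increments:
    - [0, 0, 0.0003, 0, 0, -4, 30]
    - [0, 0, 0.0003, 0, 0, -4, 30]
    - [0, 0, 0.0003, 0, 0, -4, 30]

```text
clock: 8.07
eef_pos: [0.5012, -0.1379, 0.0875]
tool_rot: [[0.882, -0.471, 0.001], [-0.471, -0.882, -0.0], [0.001, -0.0, -1.0]]
contact_force: [1.8, 0.8, -4.2]
finger_gap: 0.445
gripper_force: 30.0
```

```bash
python3 -c "
from h import *
st()"
```

```text
8.07 q [ -1.   37.   20.  114.3 -22.6  32.3 -83.4] p [ 0.5012 -0.1379  0.0875] yaw -118.1 F [ 1.8  0.8 -4.2] M [ 0.08 -0.31  0.13] 0.4449542537043127 29.99967724084854
```

Call:
drive_tool:
  increments:
    - [0, 0, 0.0002, 0, 0, -4, 30]
    - [0, 0, 0.0002, 0, 0, -4, 30]
    - [0, 0, 0.0003, 0, 0, -4, 30]

```text
clock: 8.45
eef_pos: [0.5014, -0.1381, 0.0883]
tool_rot: [[0.765, -0.644, 0.001], [-0.644, -0.765, -0.001], [0.001, -0.0, -1.0]]
contact_force: [2.1, -0.4, -2.3]
finger_gap: 0.443
gripper_force: 30.0
```

Call:
drive_tool:
  increments:
    - [0, 0, 0.0003, 0, 0, -4, 30]
    - [0, 0, 0.0003, 0, 0, -4, 30]

```text
clock: 8.7
eef_pos: [0.5012, -0.1385, 0.0894]
tool_rot: [[0.668, -0.745, 0.001], [-0.745, -0.668, -0.001], [0.001, -0.0, -1.0]]
contact_force: [-0.6, 0.2, 3.7]
finger_gap: 0.444
gripper_force: 30.0
```

```bash
python3 -c "
from h import *
st()"
```

```text
8.7 q [ -4.6  37.9  25.8 114.4 -28.6  33.9 -97.5] p [ 0.5012 -0.1385  0.0894] yaw -138.1 F [-0.6  0.2  3.7] M [-0.01  0.04  0.06] 0.4435642464294518 29.998840391635895
```

Call:
drive_tool:
  increments:
    - [0, 0, 0.0006, 0, 0, -3, 30]
    - [0, 0, 0.0, 0, 0, 0, 30]

```text
clock: 8.95
eef_pos: [0.5008, -0.1384, 0.0897]
tool_rot: [[0.63, -0.777, 0.001], [-0.777, -0.63, -0.001], [0.001, 0.0, -1.0]]
contact_force: [0.6, 0.5, 0.2]
finger_gap: 0.446
gripper_force: 30.0
```

Call:
drive_tool:
  increments:
    - [0, 0, 0.0005, 0, 0, -3, 30]
    - [0, 0, 0.0, 0, 0, 0, 30]

```text
clock: 9.2
eef_pos: [0.5004, -0.1384, 0.0901]
tool_rot: [[0.589, -0.808, -0.0], [-0.808, -0.589, -0.001], [0.0, 0.001, -1.0]]
contact_force: [1.0, -0.4, -2.2]
finger_gap: 0.448
gripper_force: 30.0
```

```bash
python3 -c "
from h import *
st()"
```

```text
9.2 q [  -5.7   38.1   27.6  114.4  -30.2   34.5 -101.7] p [ 0.5004 -0.1384  0.0901] yaw -143.9 F [ 1.  -0.4 -2.2] M [-0.21 -0.15  0.01] 0.4481721823049759 29.999196231365204
```

Call:
drive_tool:
  increments:
    - [0, 0, 0.0003, 0, 0, -3, 30]
    - [0, 0, 0.0003, 0, 0, 0, 30]

```text
clock: 9.45
eef_pos: [0.5002, -0.1381, 0.0907]
tool_rot: [[0.546, -0.838, -0.001], [-0.838, -0.546, 0.0], [-0.0, 0.001, -1.0]]
contact_force: [0.5, -0.2, -1.9]
finger_gap: 0.446
gripper_force: 30.0
```

Call:
drive_tool:
  increments:
    - [0, 0, 0.0003, 0, 0, 0, 30]
    - [0, 0, 0.0003, 0, 0, 0, 30]

```text
clock: 9.7
eef_pos: [0.5002, -0.138, 0.0915]
tool_rot: [[0.545, -0.838, -0.0], [-0.838, -0.545, 0.0], [-0.001, 0.0, -1.0]]
contact_force: [0.3, 1.2, -2.7]
finger_gap: 0.446
gripper_force: 30.0
```

Call:
drive_tool:
  increments:
    - [0, 0, 0.002, 0, 0, 0, 30]
    - [0, 0, 0.003, 0, 0, 0, 30]

```text
clock: 9.95
eef_pos: [0.5003, -0.1382, 0.0967]
tool_rot: [[0.544, -0.839, -0.0], [-0.839, -0.544, 0.0], [-0.0, 0.0, -1.0]]
contact_force: [1.0, 0.2, -1.4]
finger_gap: 0.442
gripper_force: 30.0
```

Call:
drive_tool:
  increments:
    - [0, 0, 0.006, 0, 0, 0, 30]
    - [0, 0, 0.008, 0, 0, 0, 30]
    - [0, 0, 0.01, 0, 0, 0, 30]
    - [0, 0, 0.02, 0, 0, 0, 30]
    - [0, 0, 0.02, 0, 0, 0, 30]

```text
clock: 10.58
eef_pos: [0.5003, -0.1383, 0.1617]
tool_rot: [[0.544, -0.839, 0.0], [-0.839, -0.544, -0.0], [0.0, 0.0, -1.0]]
contact_force: [0.9, -0.3, -2.6]
finger_gap: 0.445
gripper_force: 30.0
```

```bash
python3 - <<'E'
from h import *
st(); c=shot('top','top2')
# tray: refine using brightness of rim via first-picture crop
a=np.load('pics/top0.npz')['color'][195:295,345:445,::-1]; cv2.imwrite('pics/tray.png',np.hstack([cv2.resize(a,(400,400),interpolation=cv2.INTER_CUBIC),cv2.resize(c['color'][175:275,205:305,::-1],(400,400),interpolation=cv2.INTER_CUBIC)]))
E
```

```text
10.57 q [ -10.2   32.5   34.   111.1  -25.7   44.  -108.5] p [ 0.5003 -0.1383  0.1617] yaw -147.0 F [ 0.9 -0.3 -2.6] M [ 0.06 -0.07 -0.04] 0.4452424771274311 29.998579770326614
```

View pics/tray.png

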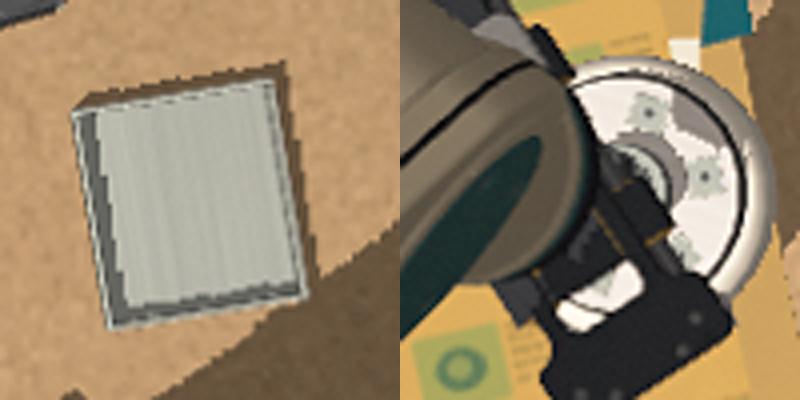

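Tray crop: the corners are at full-image (363,223), (412,215), (422,270) and (372,277), so the centre is about (0.4535,-0.391). The spindle is bare and the nut is in the gripper.

Call:
drive_tool:
  increments:
    - [-0.004, -0.02, 0, 0, 0, 0, 30]
    - [-0.007, -0.04, 0, 0, 0, 0, 30]
    - [-0.008, -0.045, 0, 0, 0, 0, 30]
    - [-0.008, -0.045, 0, 0, 0, 0, 30]
    - [-0.008, -0.045, 0, 0, 0, 0, 30]

```text
clock: 11.25
eef_pos: [0.4651, -0.3345, 0.1606]
tool_rot: [[0.544, -0.839, 0.0], [-0.839, -0.544, 0.0], [0.0, -0.0, -1.0]]
contact_force: [0.9, -0.1, -1.9]
finger_gap: 0.446
gripper_force: 30.0
```

Call:
drive_tool:
  increments:
    - [-0.008, -0.04, 0, 0, 0, 0, 30]
    - [-0.004, -0.018, -0.01, 0, 0, 0, 30]
    - [0, 0, -0.03, 0, 0, 0, 30]
    - [0, 0, -0.03, 0, 0, 0, 30]
    - [0, 0, -0.03, 0, 0, 0, 30]

```text
clock: 11.88
eef_pos: [0.4534, -0.3912, 0.0597]
tool_rot: [[0.544, -0.839, 0.0], [-0.839, -0.544, -0.0], [0.0, -0.0, -1.0]]
contact_force: [-0.1, 0.6, -2.3]
finger_gap: 0.445
gripper_force: 30.0
```

```bash
python3 - <<'E'
from h import *
st(); shot('top','top3')
E
```

```text
11.88 q [ 22.2  45.5  26.3 102.8 -30.3  38.8 -81.3] p [ 0.4534 -0.3912  0.0597] yaw -147.0 F [-0.1  0.6 -2.3] M [ 0.05 -0.05  0.  ] 0.4447764962999141 29.99926283955574
```

View pics/top3.png

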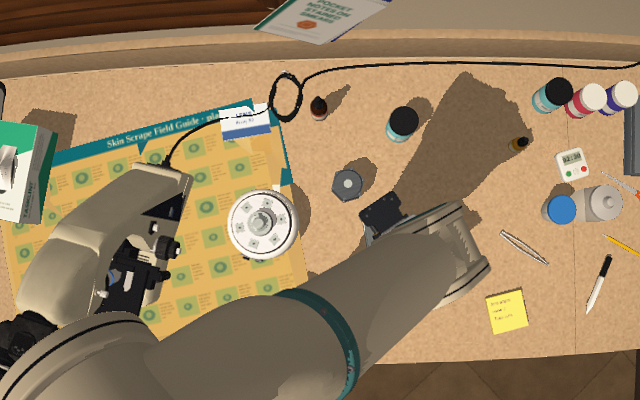

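The view shows a bare spindle at (262,223), with the arm over the tray and the bystanders undisturbed. Lowering now.

Call:
drive_tool:
  increments:
    - [0, 0, -0.02, 0, 0, 0, 30]
    - [0, 0, -0.014, 0, 0, 0, 30]
    - [0, 0, -0.005, 0, 0, 0, 30]
    - [0, 0, -0.002, 0, 0, 0, 30]
    - [0, 0, -0.001, 0, 0, 0, 30]

```text
clock: 12.55
eef_pos: [0.4538, -0.3916, 0.0191]
tool_rot: [[0.544, -0.839, 0.001], [-0.839, -0.544, -0.001], [0.001, -0.0, -1.0]]
contact_force: [-0.5, 0.4, -2.4]
finger_gap: 0.447
gripper_force: 30.0
```

Call:
drive_tool:
  increments:
    - [0, 0, -0.0007, 0, 0, 0, 30]
    - [0, 0, -0.0007, 0, 0, 0, 30]

```text
clock: 12.8
eef_pos: [0.4536, -0.3914, 0.0174]
tool_rot: [[0.544, -0.839, 0.0], [-0.839, -0.544, -0.0], [0.001, -0.0, -1.0]]
contact_force: [0.5, -0.5, -1.6]
finger_gap: 0.443
gripper_force: 30.0
```

Call:
drive_tool:
  increments:
    - [0, 0, -0.0006, 0, 0, 0, 30]
    - [0, 0, -0.0006, 0, 0, 0, 30]

```text
clock: 13.05
eef_pos: [0.4535, -0.3912, 0.016]
tool_rot: [[0.544, -0.839, 0.0], [-0.839, -0.544, -0.0], [0.0, -0.0, -1.0]]
contact_force: [0.0, 0.2, -3.3]
finger_gap: 0.449
gripper_force: 30.0
```

Call:
drive_tool:
  increments:
    - [0, 0, -0.0006, 0, 0, 0, 30]
    - [0, 0, -0.0003, 0, 0, 0, 30]

```text
clock: 13.3
eef_pos: [0.4534, -0.3912, 0.015]
tool_rot: [[0.544, -0.839, -0.0], [-0.839, -0.544, 0.0], [-0.0, 0.0, -1.0]]
contact_force: [-0.3, -0.1, -1.4]
finger_gap: 0.442
gripper_force: 30.0
```

Call:
drive_tool:
  increments:
    - [0, 0, -0.0005, 0, 0, 0, 30]
    - [0, 0, -0.0003, 0, 0, 0, 30]

```text
clock: 13.55
eef_pos: [0.4534, -0.3913, 0.0147]
tool_rot: [[0.544, -0.839, 0.0], [-0.839, -0.544, 0.0], [-0.0, -0.0, -1.0]]
contact_force: [-0.1, 1.6, 5.4]
finger_gap: 0.445
gripper_force: 30.0
```

Call:
drive_tool:
  increments:
    - [0, 0, -0.0003, 0, 0, 0, 30]
    - [0, 0, -0.0002, 0, 0, 0, 30]

```text
clock: 13.8
eef_pos: [0.4535, -0.3913, 0.0147]
tool_rot: [[0.544, -0.839, 0.001], [-0.839, -0.544, 0.0], [0.0, -0.001, -1.0]]
contact_force: [-1.8, 1.5, 8.8]
finger_gap: 0.446
gripper_force: 30.0
```

Call:
drive_tool:
  increments:
    - [0, 0, 0.0006, 0, 0, 0, 30]
    - [0, 0, 0, 0, 0, 0, 46]
    - [0, 0, 0, 0, 0, 0, 52]
    - [0, 0, 0, 0, 0, 0, 58]
    - [0, 0, 0, 0, 0, 0, 62]
  squeeze: 15

```text
clock: 14.42
eef_pos: [0.4534, -0.3913, 0.0143]
tool_rot: [[0.544, -0.839, -0.0], [-0.839, -0.544, -0.0], [0.0, 0.0, -1.0]]
contact_force: [0.3, -1.2, 0.3]
finger_gap: 0.614
gripper_force: 0.0
```

Call:
drive_tool:
  increments:
    - [0, 0, 0, 0, 0, 0, 62]
    - [0, 0, 0.01, 0, 0, 0, 62]
    - [0, 0, 0.02, 0, 0, 0, 62]
    - [0, 0, 0.03, 0, 0, 0, 62]
    - [0, 0, 0.05, 0, 0, 0, 70]

```text
clock: 15.05
eef_pos: [0.4529, -0.3906, 0.1258]
tool_rot: [[0.544, -0.839, -0.001], [-0.839, -0.544, 0.001], [-0.002, 0.001, -1.0]]
contact_force: [1.0, -0.4, 0.2]
finger_gap: 0.688
gripper_force: 0.0
```

Call:
drive_tool:
  increments:
    - [0, -0.02, 0.05, 0, 0, 0, 80]
    - [0, -0.05, 0.02, 0, 0, 0, 80]
    - [0, -0.05, 0, 0, 0, 0, 80]
    - [0, -0.05, 0, 0, 0, 0, 80]
    - [0, 0, 0, 0, 0, 0, 80]

```text
clock: 15.68
eef_pos: [0.4505, -0.5657, 0.1957]
tool_rot: [[0.54, -0.842, -0.001], [-0.842, -0.54, -0.004], [0.003, 0.004, -1.0]]
contact_force: [-1.2, 0.5, -1.1]
finger_gap: 0.803
gripper_force: 0.0
```

```bash
python3 - <<'E'
from h import *
st(); shot('top','top4'); 
c=shot('scene','scene4')
P=cloud(dict(np.load('pics/top4.npz'))); m=(np.hypot(P[...,0]-.4535,P[...,1]+.391)<.045)&(P[...,2]>.035); print(m.sum(),np.nanmedian(P[m],0) if m.any() else '', np.nanpercentile(P[m][:,2],[5,95]) if m.any() else '')
a=np.load('pics/top4.npz')['color']; cv2.imwrite('pics/end.png',np.vstack([a[100:350,220:540,::-1],c['color'][100:350,150:470,::-1]]))
E
```

```text
15.68 q [ 33.7  46.3  31.6  74.6 -24.4  65.5 -80. ] p [ 0.4505 -0.5657  0.1957] yaw -147.3 F [-1.2  0.5 -1.1] M [ 0.09 -0.   -0.01] 0.8032292033427377 0.0
4041 [ 0.42320991 -0.40032259  0.66137372] [0.04558656 0.68078297]
```

View pics/end.png

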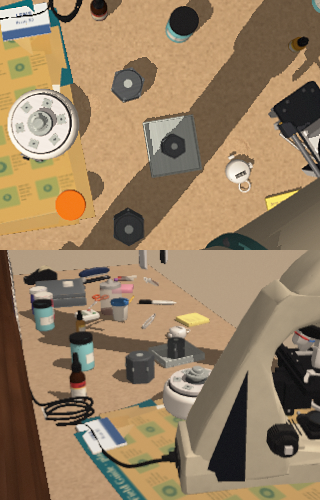

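The pictures show the nut upright in the tray, at crop (174,146) in the top view. The cup, bottle and jar are where they were and the gripper is clear, so I'm handing in.

```bash
python3 -c "
from station import *
print(finish_job())"
```

```text
the job is handed in; nothing more can be done
None
```

The cap nut is unscrewed and standing upright, open end down, in the tray; the cup, bottle and jar were not moved, and the job was handed in at about 16 s on the robot's clock.

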